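Rack four sample bottles in reverse order

ROBOT

A 6-joint arm with a two-finger parallel gripper is mounted at the origin on the work surface. World frame = base frame: x ahead of the robot, y to its left, z up, the work surface at z = 0. Lengths are in m, angles in rad, forces in N, time in s.
With the tool pointing down it reaches from about 0.3 to 0.875 m from the base axis. Payload 6.4 kg.
Tool frame: the origin (TCP) lies at the very end of the fingers, on their centre line; the grasp point (between the pads) lies 19 mm behind it (ctrl.hold_point_z is the distance from the TCP to the grasp point, in m); y points along the fingers, x is the direction in which the jaws open and shut, and the axes are right-handed (so a half turn about y gives the same grasp; the last joint's range is limited). The gripper opens to 85 mm and grips with 20 to 120 N. Pads are 22 mm wide; open, the fingers measure 114 mm over their backs; the gripper's body (76 mm by 85 mm) begins 54 mm behind the grasp point. The pads swing forward as they close: fully open they stand 13 mm farther back than shut.
Start: joints at [1.112, 0.181, 1.607, -0, 1.354, -0.206], TCP at [0.144, 0.557, 0.231] pointing down, gripper open.
Joint ranges: [-2.99, 2.99], [-0.89, 2.07], [0.3, 2.58], [-1.14, 4.28], [0, 2.63], [-3.12, 3.12]. Speed limits (rad/s): [2.57, 2.57, 3.01, 3.14, 3.14, 3.14].

INTERFACE

Orientations are given as a unit quaternion [w, x, y, z].
In Python, from bench import ctrl, imaging gives the robot as it stands.
- The arm moves only by the shell command python3 -m jog 'ROWS'. ROWS is JSON, a list of rows, each a list of 3 entries, a list of its own where there are three numbers: the shift along the tool's x, y, z in cm, then the turn, a rotation vector about the tool's x, y, z in rad, then the finger opening in cm, from 0 to 8.54. A call has 1 to 12 rows; each row shifts and turns the pose as measured when the row begins, along the tool's axes as they then stand; what a row does not reach is not made up. A row lasts 1/12 s, in which the tool goes at most 41.7 mm and 7.16 degrees, less where a joint would pass 70% of its speed; a pose out of reach is approached as far as the arm can. A call is refused whole if a number of a shift passes 4.17 or a number of a turn 0.125, either way. A call with a gripper value outside its range is refused whole. The fingers move at their own pace and stop on an object; the grip force is fixed at half the most. Time passes only in rows, so rows that do not move let the fingers close. It gives the time, the measured TCP pose, the force and the opening at its end, in the units of the state.
- ctrl.get_obs(): the state, without advancing time (a new reading comes with each control period).
- imaging.camera(name): name is "side" or "top"; returns a dict with "frame" (400x640x3 uint8, red, green, blue), "depth" (400x640 float32, m along the optical axis (not along the pixel's ray), 0 where there is no reading), "K" (3x3 intrinsics, pixels), "k1" (the pictures are not rectified: a ray, as slopes to the right and down, at radius r is drawn at 1 + k1 r^2 times it, then the intrinsics apply), "R" (3x3) and "t" (3): a world point X has camera coordinates R X + t. Camera axes: x right, y down, z forward; pixel columns grow to the right and rows downward; lengths in m; the calibration is good to about 2 mm. A picture is of the moment at which its call begins.
- ctrl.hand_in(): hands the job in, once; it reports no verdict.
The state is a dict: "time_s": time; "q": joint angles; "dq": joint speeds; "joint_efforts": joint torques, N m; "eef_pos": TCP position; "eef_rot": TCP orientation; "wrist_force": force on the tool from outside, world axes, zero at the start; "torque": the same for the moment, N m; "opening": opening from 0.0 (shut) to 1.0 (fully open).
Only numpy, scipy, OpenCV 4.12 (cv2) and the standard library are available. Lean on these libraries where they do the work, as an engineer would, in place of code of your own. Each camera call takes 0.05 s, during which the arm holds its last target. There are 200 camera calls.

TASK

The rack will be read from its other end: move the four sample bottles from the cups on the steel tray into the empty white rack in reverse order, so that the bottle now farthest left, seen from the robot, ends in the rack's rightmost pocket, the second from the left in the second from the right, and so on. Keep the bottles upright all the way, set each one down on its pocket's floor rather than dropping it, and leave all four standing still in the rack.

Things in the scene. Friction and masses are not known exactly. Their poses are not given: they have to be found in the camera images.
- slim: slim straight round vial, 98 mm tall: amber body 26 mm across, white cap 28 mm across over the top 22 mm, cap nearly as wide as the body. 60 g (may vary by a third). Loose; origin at the centre of its underside, z up. Stands upright in its own cup at the start.
- jar: squat round jar, 72 mm tall, 38 mm across all the way up: amber body, white cap as wide as the body over the top 16 mm. 110 g (may vary by a third). Loose; origin at the centre of its underside, z up. Stands upright in its own cup at the start.
- square: square amber bottle: straight 34 by 34 mm body up to 72 mm, its faces along its own x and y axes, and on it a low round white cap 28 mm across up to 84 mm. 120 g (may vary by a third). Loose; origin at the centre of its underside, z up. Stands upright in its own cup at the start.
- necked: round-shouldered amber bottle, 92 mm tall: body 38 mm across up to 42 mm, sloping to a neck 18 mm across at 56 mm, white cap 24 mm across from 66 to 92 mm (grip it by the cap). 100 g (may vary by a third). Loose; origin at the centre of its underside, z up. Stands upright in its own cup at the start.
- cup_slim: fixed open square aluminium cup in which the bottle called slim stands at the start, so it still marks that bottle's starting place in the row after the bottle has left: 60 by 60 mm outside, 54 by 54 mm inside, 4 mm floor, rim 24 mm above its underside. Origin at the centre of its underside (on the tray, z = 6 mm); axes parallel to the tray's.
- cup_jar: fixed open square aluminium cup in which the bottle called jar stands at the start, so it still marks that bottle's starting place in the row after the bottle has left: 60 by 60 mm outside, 54 by 54 mm inside, 4 mm floor, rim 24 mm above its underside. Origin at the centre of its underside (on the tray, z = 6 mm); axes parallel to the tray's.
- cup_square: fixed open square aluminium cup in which the bottle called square stands at the start, so it still marks that bottle's starting place in the row after the bottle has left: 60 by 60 mm outside, 54 by 54 mm inside, 4 mm floor, rim 24 mm above its underside. Origin at the centre of its underside (on the tray, z = 6 mm); axes parallel to the tray's.
- cup_necked: fixed open square aluminium cup in which the bottle called necked stands at the start, so it still marks that bottle's starting place in the row after the bottle has left: 60 by 60 mm outside, 54 by 54 mm inside, 4 mm floor, rim 24 mm above its underside. Origin at the centre of its underside (on the tray, z = 6 mm); axes parallel to the tray's.
- tray: fixed flat steel tray, 66 (x) by 256 (y) by 6 mm, carrying the four cups in a row along its y axis at y = +93, +31, -31, -93 mm; which cup is where is shuffled. Origin: centre of its underside on the bench. Turned up to 0.3 rad: +y is roughly the robot's left. Bottles standing in its cups have their undersides 10 mm above the bench.
- rack: fixed white rack, empty at the start, 66 (x) by 256 (y) by 30 mm high: one row of four square pockets 54 by 54 mm, 20 mm deep, floors 10 mm above the bench; pocket centres at x = 0, y = +93, +31, -31, -93 mm in its frame. Origin: centre of its underside on the bench. Turned up to 0.3 rad: +y is roughly the robot's left. Tray and rack are side by side, either one on the left. Small things under 30 mm high lie beside them.
There are look-alikes about, which are no part of the job. What is shaped like the square but blue is not meant.

How it is judged:
By the outcome, as a careful person would: the job done as asked, in the order asked, and still so for the second after the job is handed in, with the robot touching nothing.
It also fails if it takes over 109 s, if anything falls off the work surface, if the arm or the gripper's body presses on something with over 40 N, if the wrist force passes 120 N, or if a joint passes its speed limit or range.

## Working session

There is one attempt and no reset: what is moved stays moved. The work goes in short steps, Python scripts to look and compute and a shell command to move; the robot and the scene stay as the last step left them, time stands still between calls to the robot, and variables do not carry over. Pictures are saved under pics/ and viewed, about 12 in all and at most 16, crops included, and the job is handed in when it is done.

```bash
mkdir -p pics; ls; python3 - <<'E'
from bench import ctrl, imaging
import cv2, numpy as np
o=ctrl.get_obs(); print({k:np.round(v,4) if not isinstance(v,float) else v for k,v in o.items()}, ctrl.hold_point_z)
for n in ["top","side"]:
    c=imaging.camera(n); cv2.imwrite(f"pics/{n}0.png",c["frame"][:,:,::-1]); np.savez(f"{n}0.npz",**c)
    print(n,c["K"],c["k1"],np.round(c["R"],4),c["t"], -c["R"].T@c["t"])
E
```

```text
pics
{'time_s': 0.0, 'q': array([ 1.1117,  0.1815,  1.608 ,  0.    ,  1.3538, -0.2063]), 'dq': array([-0.0011,  0.001 , -0.0009,  0.001 , -0.0008, -0.    ]), 'joint_efforts': array([-1.70000e-03, -4.44858e+01, -3.51342e+01, -4.00000e-04,
        8.90000e-03, -0.00000e+00]), 'eef_pos': array([0.1435, 0.5562, 0.2304]), 'eef_rot': array([-0.5588,  0.5593,  0.4324, -0.4335]), 'wrist_force': array([ 0.5878, -0.1854, -0.6806]), 'torque': array([-0.0224, -0.0354, -0.0124]), 'opening': 1.0014418865378516} 0.0187
top [[413.72475994   0.         321.87773124]
 [  0.         413.72475994 198.4470041 ]
 [  0.           0.           1.        ]] -0.055463341264209085 [[-1.101e-01 -9.939e-01  9.000e-04]
 [-9.705e-01  1.073e-01 -2.161e-01]
 [ 2.147e-01 -2.470e-02 -9.764e-01]] [0.04316972 0.56620616 0.87318844] [0.36678464 0.00371816 0.97486733]
side [[395.12746251   0.         317.79860222]
 [  0.         395.12746251 201.67473997]
 [  0.           0.           1.        ]] -0.08053092062949639 [[-0.7999 -0.6001 -0.0095]
 [-0.4204  0.5715 -0.7047]
 [ 0.4283 -0.5597 -0.7094]] [0.45634887 0.26667546 0.69355009] [0.1800458  0.5096246  0.68428656]
```

View images.

View pics/top0.png

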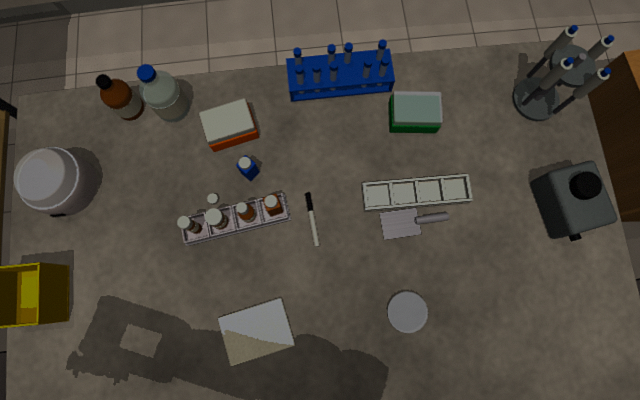

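View pics/side0.png

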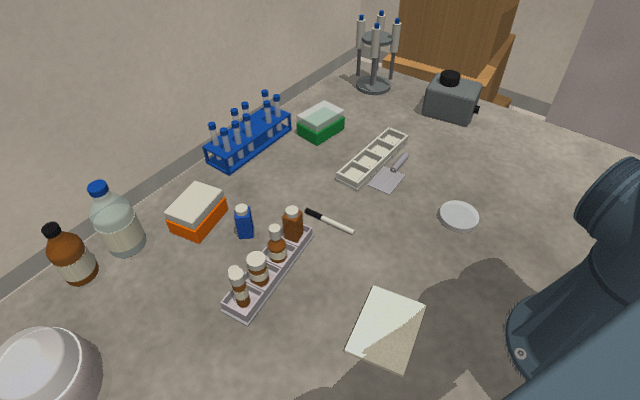

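```bash
cat > h.py <<'E'
import numpy as np, cv2
from bench import ctrl, imaging
def rays(c,uv):
    d=cv2.undistortPoints(np.float64(uv).reshape(-1,1,2),c["K"],np.array([float(c["k1"]),0,0,0])).reshape(-1,2)
    return np.c_[d,np.ones(len(d))]
def plane(c,uv,z):
    w=rays(c,uv)@c["R"]; o=-c["R"].T@c["t"]; return o+w*((z-o[2])/w[:,2])[:,None]
def cloud(c):
    v,u=np.mgrid[0:400,0:640]; r=rays(c,np.c_[u.ravel(),v.ravel()])*c["depth"].reshape(-1,1)
    return ((r-c["t"])@c["R"]).reshape(400,640,3)
def proj(c,X):
    r,_=cv2.Rodrigues(c["R"]); return cv2.projectPoints(np.float64(X).reshape(-1,3),r,c["t"],c["K"],np.array([float(c["k1"]),0,0,0]))[0].reshape(-1,2)
def pose():
    o=ctrl.get_obs(); w,x,y,z=o["eef_rot"]
    from scipy.spatial.transform import Rotation as Ro
    return o,np.array(o["eef_pos"]),Ro.from_quat([x,y,z,w]).as_matrix()
E
python3 - <<'E'
from h import *
for n in ["top","side"]:
    c=dict(np.load(n+"0.npz")); P=cloud(c); print(n)
    g=(P[...,2]>.02)&(P[...,2]<.045)&(c["depth"]>0)
    for nm,ctr,zz in [("rack",(.54,-.21),(.022,.036)),("tray",(.5,.2),(.018,.036))]:
        # coarse region from pixel area in top view
        box={"top":{"rack":(355,165,480,218),"tray":(172,185,296,250)},"side":{"rack":(328,122,415,195),"tray":(215,220,320,330)}}[n][nm]
        m=np.zeros((400,640),bool); m[box[1]:box[3],box[0]:box[2]]=1
        m&=(P[...,2]>zz[0])&(P[...,2]<zz[1])
        cnt,lab,st,_=cv2.connectedComponentsWithStats(m.astype(np.uint8)); k=1+st[1:,4].argmax()
        q=P[lab==k] if nm=="rack" else P[m]
        r=cv2.minAreaRect(np.float32(q[:,:2]*1000)); print(nm,len(q),np.round(r[0],1),np.round(r[1],1),round(r[2],2),"medz",np.median(q[:,2]).round(4))
    box=(172,175,296,250) if n=="top" else (215,220,320,330)
    m=np.zeros((400,640),bool); m[box[1]:box[3],box[0]:box[2]]=1
    m&=(P[...,2]>.06)
    cnt,lab,st,_=cv2.connectedComponentsWithStats(m.astype(np.uint8))
    for k in range(1,cnt):
        if st[k,4]<20: continue
        q=P[lab==k]; zt=np.percentile(q[:,2],90); t=q[q[:,2]>zt-.008]; print("obj",st[k],"ztop",zt.round(4),"xy mid",((t.min(0)+t.max(0))/2).round(4)[:2],t.mean(0).round(4)[:2],np.ptp(t,axis=0).round(4)[:2])
ims=[]
for n,b in [("top",(170,160,310,260)),("side",(210,190,350,330))]:
    f=np.load(n+"0.npz")["frame"][b[1]:b[3],b[0]:b[2],::-1]; ims.append(cv2.resize(f,None,fx=4 if n=="side" else 4,fy=4,interpolation=cv2.INTER_CUBIC))
cv2.imwrite("pics/tray0.png",ims[0])
E
```

```text
top
rack 1108 [ 567.4 -244.7] [256.3  67.7] 88.63 medz 0.0294
tray 780 [565.  192.5] [ 87.6 246.3] 7.95 medz 0.0287
obj [262 193  19  20 259] ztop 0.0952 xy mid [0.5677 0.0944] [0.5676 0.0943] [0.0273 0.0266]
obj [237 202  14  16 156] ztop 0.103 xy mid [0.4684 0.0849] [0.5547 0.1523] [0.2033 0.1623]
obj [205 208  19  19 273] ztop 0.0836 xy mid [0.5498 0.2228] [0.5494 0.2229] [0.0375 0.0378]
obj [177 216  19  16 220] ztop 0.1094 xy mid [0.4596 0.1494] [0.5365 0.2776] [0.1856 0.2914]
side
rack 811 [ 566.2 -244.9] [259.3  68.4] 88.68 medz 0.0284
tray 1401 [589.9 196. ] [140.9 247.8] 8.41 medz 0.0274
obj [235 220  15   2  20] ztop 0.064 xy mid [0.6532 0.1593] [0.6543 0.1606] [0.0217 0.0215]
obj [282 220  19   9 112] ztop 0.079 xy mid [0.5605 0.1043] [0.5566 0.1082] [0.0248 0.0184]
obj [268 223  15  24 252] ztop 0.1024 xy mid [0.3747 0.3283] [0.5535 0.1627] [0.3892 0.3627]
obj [246 251  20  23 361] ztop 0.0825 xy mid [0.3738 0.3585] [0.5444 0.2284] [0.3876 0.3023]
obj [228 268  20  27 382] ztop 0.1079 xy mid [0.366  0.3893] [0.5345 0.2844] [0.3719 0.2406]
```

View pics/tray0.png

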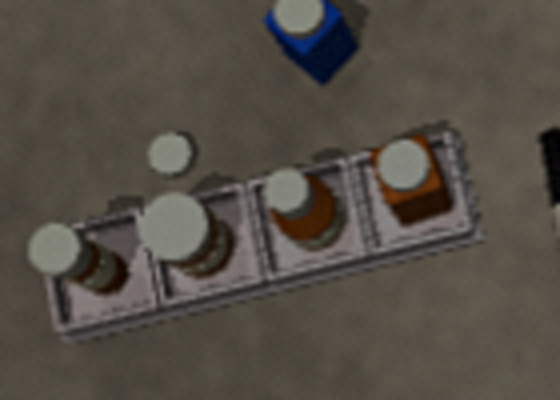

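```bash
python3 - <<'E'
from h import *
for n,B in [("top",{"slim":((178,216,194,230),.108),"jar":((204,206,226,228),.082),"necked":((236,201,250,214),.102),"square":((262,192,280,210),.094)}),("side",{"slim":((228,263,246,282),.108),"jar":((244,249,268,270),.082),"necked":((266,222,283,237),.102),"square":((283,203,302,218),.094)})]:
    c=dict(np.load(n+"0.npz")); hsv=cv2.cvtColor(c["frame"],cv2.COLOR_RGB2HSV); P=cloud(c)
    for k,(b,z) in B.items():
        # top disc: pale pixels whose depth height is at the top
        m=np.zeros((400,640),bool); m[b[1]-3:b[3]+3,b[0]-3:b[2]+3]=1
        m&=(abs(P[...,2]-z)<.007)&(hsv[...,1]<70)
        v,u=np.nonzero(m); p=plane(c,np.c_[u,v],z); 
        (cx,cy),r=cv2.minEnclosingCircle(np.float32(p[:,:2]*1000)); print(n,k,len(u),"mean",p.mean(0)[:2].round(4),"circ",round(cx,1),round(cy,1),round(2*r,1))
    # square shoulder
    m=np.zeros((400,640),bool); 
    if n=="top": m[185:225,255:295]=1
    else: m[195:250,275:310]=1
    m&=(abs(P[...,2]-.080)<.006)&(hsv[...,1]>90); v,u=np.nonzero(m); p=plane(c,np.c_[u,v],.082)[:,:2]*1000
    print(" sq",len(u),cv2.minAreaRect(np.float32(p)))
    # tray rim
    bx=(172,185,296,250) if n=="top" else (215,220,320,330)
    m=np.zeros((400,640),bool); m[bx[1]:bx[3],bx[0]:bx[2]]=1
    m&=(P[...,2]>.020)&(P[...,2]<.036)&(hsv[...,1]<70)&(P[...,0]<.62)
    q=P[m][:,:2]*1000; a=np.array([512.5,315.]); print(" rim",cv2.minAreaRect(np.float32(q)))
E
```

```text
top slim 143 mean [0.5387 0.2812] circ 538.3 281.3 30.1
top jar 243 mean [0.5492 0.2227] circ 549.0 222.3 39.8
top necked 95 mean [0.5584 0.1555] circ 558.5 154.8 24.6
top square 127 mean [0.5673 0.0938] circ 567.4 94.0 28.4
 sq 88 ((566.8289184570312, 93.55950927734375), (34.52204132080078, 32.03382110595703), 12.918852806091309)
 rim ((552.0548095703125, 190.68675231933594), (61.36720657348633, 246.3560028076172), 8.053257942199707)
side slim 185 mean [0.536  0.2838] circ 535.7 284.8 32.1
side jar 267 mean [0.5466 0.2266] circ 546.2 225.8 41.3
side necked 109 mean [0.5563 0.16  ] circ 555.6 159.2 28.7
side square 127 mean [0.5654 0.097 ] circ 565.6 97.3 32.5
 sq 109 ((563.7496948242188, 97.87487030029297), (34.88432693481445, 39.26346206665039), 7.605498313903809)
 rim ((551.1549072265625, 190.234130859375), (63.04629135131836, 247.84385681152344), 8.046231269836426)
```

```bash
cat >> h.py <<'E'
def need(x,y,z,yaw):
    o,p,R=pose(); cur=np.arctan2(R[1,0],R[0,0]); d=R.T@(np.array([x,y,z])-p)*100
    print("t",round(o["time_s"],2),"pos",p.round(4),"need cm",d.round(2),"turn y",round(cur-yaw,3),"tilt",R[2,1].round(4),"F",np.round(o["wrist_force"],1),"op",round(o["opening"]*8.54,2))
E
python3 -m jog '[[[0,0,0],[0,0.118,0],6],[[0,0,0],[0,0.118,0],6],[[0,0,0],[0,0.118,0],6],[[0,0,0],[0,0.118,0],6],[[0,0,0],[0,0.118,0],6],[[0,0,0],[0,0.118,0],6],[[0,0,0],[0,0.118,0],6],[[0,0,0],[0,0.118,0],6],[[0,0,0],[0,0.118,0],6],[[0,0,0],[0,0.118,0],6],[[0,0,0],[0,0,0],6]]'
python3 -c "from h import *; need(.5375,.2825,.13,.14)"
```

```text
time_s: 1.02
eef_pos: [0.1418, 0.5527, 0.2243]
eef_rot: [-0.702, 0.711, 0.026, -0.031]
wrist_force: [0.2, 0.6, -0.4]
opening: 0.699
t 1.02 pos [0.1418 0.5527 0.2243] need cm [ 37.34   9.52 -29.99] turn y -0.06 tilt -0.9999 F [ 0.2  0.6 -0.4] op 5.97
```

```bash
sed -i 's/"tilt",R\[2,1\].round(4)/"tilt xz",R[2,[0,2]].round(4)/' h.py
python3 -m jog '[[[3,0.4,-2.4],[0,-0.06,0],6],[[3,0.4,-2.4],[0,0,0],6],[[3,0.4,-2.4],[0,0,0],6],[[3,0.4,-2.4],[0,0,0],6],[[3,0.4,-2.4],[0,0,0],6],[[3,0.4,-2.4],[0,0,0],6],[[3,0.4,-2.4],[0,0,0],6],[[3,0.4,-2.4],[0,0,0],6],[[3,0.4,-2.4],[0,0,0],6],[[3,0.4,-2.4],[0,0,0],6],[[3,0.4,-2.4],[0,0,0],6],[[0,0,0],[0,0,0],6]]'
python3 -c "from h import *; need(.5375,.2825,.13,.14)"
```

```text
time_s: 2.02
eef_pos: [0.5211, 0.3348, 0.1748]
eef_rot: [-0.699, 0.708, 0.068, -0.075]
wrist_force: [-0.7, 0.3, 0.5]
opening: 0.703
t 2.02 pos [0.5211 0.3348 0.1748] need cm [ 0.61  4.53 -5.41] turn y 0.062 tilt xz [-0.0111 -0.0106] F [-0.7  0.3  0.5] op 6.01
```

```bash
python3 -m jog '[[[0.3,2,-2.7],[0.0106,0.031,-0.011],6],[[0.3,2.5,-2.7],[0,0.031,0],6],[[0,0,0],[0,0,0],6],[[0,0,0],[0,0,0],6]]'
python3 - <<'E'
from h import *
need(.5375,.2825,.051,.14)
ims=[]
for n,b in [("top",(170,160,310,260)),("side",(200,170,340,330))]:
    c=imaging.camera(n); f=c["frame"][b[1]:b[3],b[0]:b[2],::-1]; f=cv2.resize(f,None,fx=2.8,fy=2.8,interpolation=cv2.INTER_CUBIC); ims.append(cv2.copyMakeBorder(f,0,448-f.shape[0],0,0,0))
cv2.imwrite("pics/a1.png",np.hstack(ims))
E
```

```text
time_s: 2.35
eef_pos: [0.5401, 0.2792, 0.1277]
eef_rot: [0.706, -0.705, -0.053, 0.052]
wrist_force: [1.4, -0.3, 1.3]
opening: 0.701
t 2.35 pos [0.5401 0.2792 0.1277] need cm [-0.21  7.67  0.36] turn y 0.008 tilt xz [0.0009 0.0011] F [ 1.4 -0.3  1.3] op 5.99
```

View pics/a1.png

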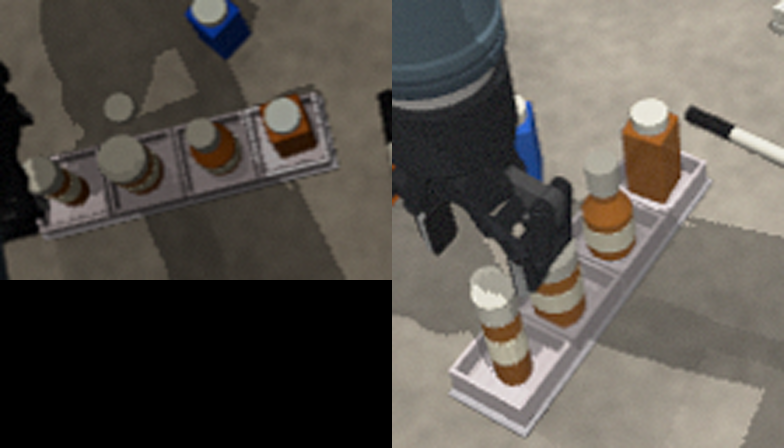

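```bash
python3 - <<'E'
from h import *
o,p,R=pose()
for n in ["top","side"]:
    c=dict(np.load(n+"0.npz")); 
    for d in (-.03,0,.03): print(n,d,proj(c,p+R[:,0]*d).round(1), proj(c,p+R[:,0]*d-R[:,1]*.019).round(1))
E
```

```text
top -0.03 [[183.4 233.8]] [[180.4 232.6]]
top 0 [[180.7 220. ]] [[177.7 218.5]]
top 0.03 [[178.1 206.4]] [[175.  204.5]]
side -0.03 [[248.2 272.2]] [[246.6 265.6]]
side 0 [[234.  265.3]] [[232.2 258.7]]
side 0.03 [[220.2 258.6]] [[218.2 252. ]]
```

```bash
python3 -m jog '[[[-0.2,1.5,0.3],[0,0.008,0],6],[[0,2.3,0],[0,0,0],6],[[0,2.2,0],[0,0,0],6],[[0,1.3,0],[0,0,0],6],[[0,0.3,0],[0,0,0],6],[[0,0,0],[0,0,0],6]]'
python3 -c "from h import *; need(.5375,.2825,.051,.14)"
```

```text
time_s: 2.95
eef_pos: [0.5395, 0.291, 0.0567]
eef_rot: [0.707, -0.703, -0.059, 0.051]
wrist_force: [-0.1, -0.0, 0.5]
opening: 0.705
t 2.95 pos [0.5395 0.291  0.0567] need cm [-0.34  0.56 -0.81] turn y 0.016 tilt xz [0.0128 0.0039] F [-0.1 -0.   0.5] op 6.02
```

```bash
python3 -m jog '[[[-0.3,0.3,-0.7],[0.004,0.015,0.0128],6],[[0,0,0],[0,0,0],6],[[0,0,0],[0,0,0],6]]'
python3 -c "from h import *; need(.5375,.2825,.051,.14)"; python3 -m jog '[[[0,0,0],[0,0,0],6]]'
```

```text
time_s: 3.2
eef_pos: [0.5387, 0.2847, 0.0563]
eef_rot: [0.709, -0.702, -0.051, 0.05]
wrist_force: [0.3, -0.3, -0.1]
opening: 0.703
t 3.2 pos [0.5387 0.2847 0.0563] need cm [-0.15  0.53 -0.21] turn y 0.002 tilt xz [0.0021 0.009 ] F [ 0.3 -0.3 -0.1] op 6.0
time_s: 3.28
eef_pos: [0.5393, 0.2846, 0.0572]
eef_rot: [0.709, -0.702, -0.051, 0.049]
wrist_force: [0.4, 0.1, 0.7]
opening: 0.706
```

```bash
python3 -m jog '[[[-0.1,0.6,-0.2],[-0.009,0,0.002],6],[[0,0.1,0],[0,0,0],6],[[0,0,0],[0,0,0],1.5],[[0,0,0],[0,0,0],1.5],[[0,0,0],[0,0,0],1.5],[[0,0,0],[0,0,0],1.5],[[0,0,0],[0,0,0],1.5],[[0,0,0],[0,0,0],1.5]]'
python3 -c "from h import *; need(.5375,.2825,.051,.14)"
```

```text
time_s: 3.95
eef_pos: [0.5398, 0.2824, 0.0515]
eef_rot: [-0.705, 0.705, 0.051, -0.048]
wrist_force: [-0.6, 0.4, -0.1]
opening: 0.299
t 3.95 pos [0.5398 0.2824 0.0515] need cm [-0.23  0.05  0.05] turn y 0.001 tilt xz [ 0.0041 -0.0004] F [-0.6  0.4 -0.1] op 2.55
```

```bash
python3 -m jog '[[[0,-1,0],[0,0,0],1.5],[[0,-2,0],[0,0,0],1.5],[[0,-2.8,0],[0,0,0],1.5],[[0,-3,0],[0,0,0],1.5],[[0,-2.8,0],[0,0,0],1.5],[[0,-1.6,0],[0,0,0],1.5],[[0,-0.6,0],[0,0,0],1.5]]'
python3 - <<'E'
from h import *
need(.565,-.338,.19,-.024)
ims=[]
for n,b in [("top",(100,130,310,260)),("side",(200,120,400,330))]:
    c=imaging.camera(n); f=c["frame"][b[1]:b[3],b[0]:b[2],::-1]; f=cv2.resize(f,None,fx=1.9,fy=1.9,interpolation=cv2.INTER_CUBIC); ims.append(cv2.copyMakeBorder(f,0,400-f.shape[0],0,0,0))
cv2.imwrite("pics/a2.png",np.hstack(ims))
E
```

```text
time_s: 4.53
eef_pos: [0.5365, 0.2816, 0.1949]
eef_rot: [-0.705, 0.706, 0.049, -0.051]
wrist_force: [0.5, -0.3, -0.3]
opening: 0.297
t 4.53 pos [0.5365 0.2816 0.1949] need cm [ -5.89   0.59 -61.74] turn y 0.165 tilt xz [-0.0035 -0.0013] F [ 0.5 -0.3 -0.3] op 2.54
```

View pics/a2.png

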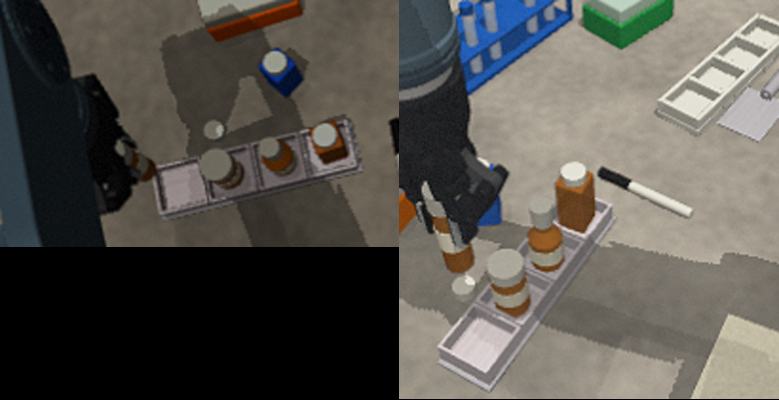

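```bash
python3 -m jog '[[[-0.1,0,-1.3],[0,0.0165,0],1.5],[[-0.2,0,-2.6],[0,0.0165,0],1.5],[[-0.2,0,-3.6],[0,0.0165,0],1.5],[[-0.2,0,-4],[0,0.0165,0],1.5],[[0,0,-4],[0,0.0165,0],1.5],[[0,0,-4],[0,0.0165,0],1.5],[[0,0,-4],[0,0.0165,0],1.5],[[0,0,-4],[0,0.0165,0],1.5],[[0,0,-4],[0,0.0165,0],1.5],[[0,0,-4],[0,0.0165,0],1.5],[[0,0,-4],[0,0,0],1.5],[[0,0,-4],[0,0,0],1.5]]'
python3 -c "from h import *; need(.565,-.338,.19,-.024)"
```

```text
time_s: 5.63
eef_pos: [0.5299, -0.1658, 0.1712]
eef_rot: [0.708, -0.706, 0.024, 0.003]
wrist_force: [0.9, 0.6, -0.9]
opening: 0.298
t 5.63 pos [ 0.5299 -0.1658  0.1712] need cm [  3.95  -2.07 -17.1 ] turn y -0.006 tilt xz [-0.0387  0.0022] F [ 0.9  0.6 -0.9] op 2.55
```

```bash
python3 -m jog '[[[0.7,-0.4,-3.6],[0,0,-0.013],1.5],[[0.7,-0.4,-3.6],[0,0,-0.013],1.5],[[0.7,-0.4,-3.4],[0,0,-0.013],1.5],[[0.7,-0.4,-3],[0,0,0],1.5],[[0.7,-0.2,-2],[0,0,0],1.5],[[0,0,-0.8],[0,0,0],1.5],[[0,0,0],[0,0,0],1.5]]'
python3 -c "from h import *; need(.565,-.338,.052,-.024)"
```

```text
time_s: 6.22
eef_pos: [0.5446, -0.3489, 0.1712]
eef_rot: [0.712, -0.702, 0.024, -0.01]
wrist_force: [-1.0, 0.4, -0.3]
opening: 0.294
t 6.22 pos [ 0.5446 -0.3489  0.1712] need cm [ 2.23 11.89  1.03] turn y -0.025 tilt xz [-0.0205  0.0134] F [-1.   0.4 -0.3] op 2.51
```

```bash
python3 -m jog '[[[1.2,0.5,0.5],[-0.0134,-0.025,-0.0205],1.5],[[1,1,0.5],[0,0,0],1.5],[[0,0.5,0],[0,0,0],1.5],[[0,0,0],[0,0,0],1.5]]'
python3 -c "from h import *; need(.565,-.338,.052,-.024)"
```

```text
time_s: 6.55
eef_pos: [0.5633, -0.3354, 0.1442]
eef_rot: [0.71, -0.704, 0.012, -0.006]
wrist_force: [-0.3, 0.4, -0.4]
opening: 0.288
t 6.55 pos [ 0.5633 -0.3354  0.1442] need cm [ 0.25  9.22 -0.32] turn y -0.002 tilt xz [-0.008   0.0071] F [-0.3  0.4 -0.4] op 2.46
```

```bash
python3 -m jog '[[[0.2,1.2,-0.3],[-0.007,0,-0.008],1.5],[[0,2,0],[0,0,0],1.5],[[0,2,0],[0,0,0],1.5],[[0,1.5,0],[0,0,0],1.5],[[0,0.6,0],[0,0,0],1.5],[[0,0,0],[0,0,0],1.5]]'
python3 - <<'E'
from h import *
need(.565,-.338,.052,-.024)
ims=[]
for n,b in [("top",(350,120,510,240)),("side",(310,70,450,200))]:
    c=imaging.camera(n); f=c["frame"][b[1]:b[3],b[0]:b[2],::-1]; f=cv2.resize(f,None,fx=2.6,fy=2.6,interpolation=cv2.INTER_CUBIC); ims.append(cv2.copyMakeBorder(f,0,400-f.shape[0],0,0,0))
cv2.imwrite("pics/a3.png",np.hstack(ims))
E
```

```text
time_s: 7.05
eef_pos: [0.5642, -0.3315, 0.0673]
eef_rot: [0.708, -0.706, 0.009, -0.005]
wrist_force: [0.5, -0.5, -0.1]
opening: 0.295
t 7.05 pos [ 0.5642 -0.3315  0.0673] need cm [ 0.1   1.53 -0.66] turn y 0.004 tilt xz [-0.0051  0.0034] F [ 0.5 -0.5 -0.1] op 2.52
```

View pics/a3.png

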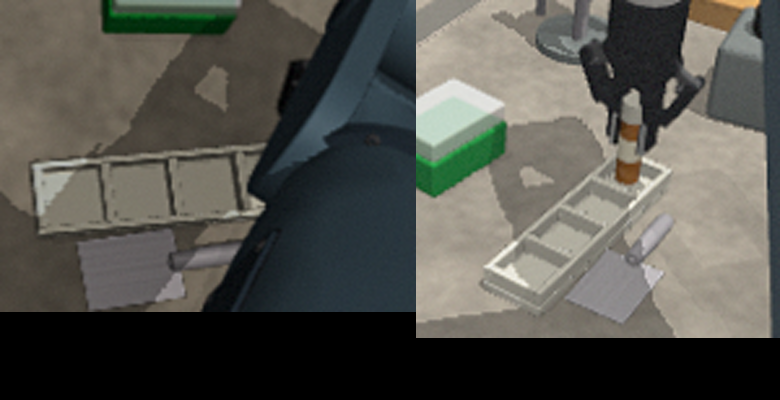

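```bash
python3 -m jog '[[[0.1,0,-0.7],[-0.003,0.004,-0.005],1.5],[[0,0.5,0],[0,0,0],1.5],[[0,0.5,0],[0,0,0],1.5],[[0,0.2,0],[0,0,0],1.5],[[0,0,0],[0,0,0],1.5]]'
python3 -c "from h import *; need(.565,-.338,.0515,-.024)"
```

```text
time_s: 7.57
eef_pos: [0.5686, -0.3424, 0.0612]
eef_rot: [-0.705, 0.71, -0.006, 0.012]
wrist_force: [0.5, -0.2, -0.8]
opening: 0.292
t 7.57 pos [ 0.5686 -0.3424  0.0612] need cm [-0.37  0.97  0.44] turn y -0.001 tilt xz [ 0.0086 -0.0069] F [ 0.5 -0.2 -0.8] op 2.49
```

```bash
python3 -m jog '[[[-0.2,0.4,0.2],[0.005,0,0.006],1.5],[[0,0.4,0],[0,0,0],1.5],[[0,0.4,0],[0,0,0],1.5],[[0,0.3,0],[0,0,0],1.5],[[0,0,0],[0,0,0],1.5]]'
python3 -c "from h import *; need(.565,-.338,.0515,-.024)"
```

```text
time_s: 7.98
eef_pos: [0.5677, -0.342, 0.0524]
eef_rot: [-0.705, 0.709, -0.007, 0.01]
wrist_force: [0.3, -0.0, -1.1]
opening: 0.295
t 7.98 pos [ 0.5677 -0.342   0.0524] need cm [-0.28  0.09  0.4 ] turn y -0.0 tilt xz [ 0.0035 -0.0047] F [ 0.3 -0.  -1.1] op 2.52
```

```bash
python3 -m jog '[[[0,0.2,0],[0.004,0,0.003],1.5],[[0,0.15,0],[0,0,0],1.5]]'
python3 -m jog '[[[0,0.1,0],[0,0,0],1.5]]'
```

```text
time_s: 8.15
eef_pos: [0.5684, -0.3428, 0.0514]
eef_rot: [-0.706, 0.708, -0.008, 0.009]
wrist_force: [-7.2, 3.6, 18.7]
opening: 0.294
time_s: 8.23
eef_pos: [0.5683, -0.3428, 0.0515]
eef_rot: [-0.706, 0.708, -0.008, 0.009]
wrist_force: [-4.5, 3.1, 9.8]
opening: 0.292
```

```bash
python3 -m jog '[[[0,0,0],[0,0,0],4],[[0,0,0],[0,0,0],5],[[0,0,0],[0,0,0],6],[[0,0,0],[0,0,0],6],[[0,-1,0],[0,0,0],6],[[0,-2.5,0],[0,0,0],6],[[0,-3.5,0],[0,0,0],6],[[0,-3.5,0],[0,0,0],6],[[0,-2,0],[0,0,0],6],[[0,-0.5,0],[0,0,0],6]]'
python3 -c "from h import *; need(.548,.2245,.15,.14)"
```

```text
time_s: 9.07
eef_pos: [0.5655, -0.3402, 0.1811]
eef_rot: [0.71, -0.705, 0.012, -0.005]
wrist_force: [1.1, -0.7, -0.3]
opening: 0.698
t 9.07 pos [ 0.5655 -0.3402  0.1811] need cm [-3.08  3.53 56.39] turn y -0.164 tilt xz [-0.0086  0.0069] F [ 1.1 -0.7 -0.3] op 5.96
```

```bash
python3 -m jog '[[[-0.2,0,2],[0.007,0,-0.008],6],[[-0.2,0,3.5],[0,0,0],6],[[-0.2,0,4],[0,0,0],6],[[-0.2,0,4],[0,0,0],6],[[-0.2,0,4],[0,0,0],6],[[-0.2,0,4],[0,0,0],6],[[-0.2,0,4],[0,0,0],6],[[-0.2,0,4],[0,0,0],6],[[-0.2,0,4],[0,0,0],6],[[-0.2,0,4],[0,0,0],6],[[-0.2,0,4],[0,0,0],6],[[-0.2,0,4],[0,0,0],6]]'
python3 -c "from h import *; need(.548,.2245,.15,.14)"
```

```text
time_s: 10.07
eef_pos: [0.551, 0.1222, 0.1824]
eef_rot: [0.71, -0.704, 0.014, -0.014]
wrist_force: [0.8, 0.1, 0.2]
opening: 0.702
t 10.07 pos [0.551  0.1222 0.1824] need cm [-0.7   3.33 10.19] turn y -0.179 tilt xz [0.0009 0.0081] F [0.8 0.1 0.2] op 6.0
```

```bash
python3 -m jog '[[[-0.2,0.5,3.5],[-0.008,-0.06,0],6],[[-0.2,1,2.8],[0,-0.06,0],6],[[0,1,1.8],[0,-0.06,0],6],[[0,0.5,0.5],[0,0,0],6],[[0,0,0],[0,0,0],6],[[0,0,0],[0,0,0],6]]'
python3 - <<'E'
from h import *
need(.548,.2245,.047,.14)
c=imaging.camera("side"); b=(200,150,340,330); f=c["frame"][b[1]:b[3],b[0]:b[2],::-1]; cv2.imwrite("pics/a4.png",cv2.resize(f,None,fx=3,fy=3,interpolation=cv2.INTER_CUBIC))
E
```

```text
time_s: 10.57
eef_pos: [0.5407, 0.2207, 0.1485]
eef_rot: [0.705, -0.705, -0.055, 0.056]
wrist_force: [-0.5, 1.0, 0.5]
opening: 0.703
t 10.57 pos [0.5407 0.2207 0.1485] need cm [ 0.8  10.15  0.25] turn y 0.017 tilt xz [-0.0022  0.0012] F [-0.5  1.   0.5] op 6.01
```

View pics/a4.png

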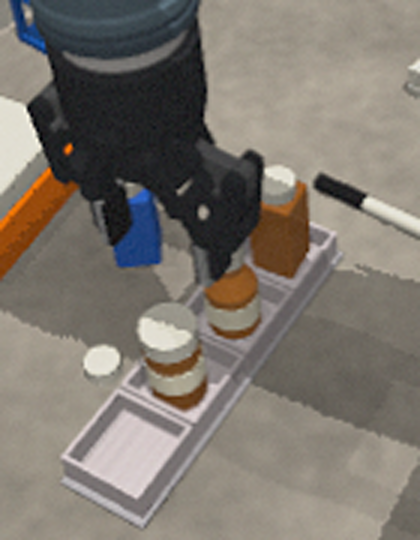

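```bash
python3 -m jog '[[[0.7,1.5,0.2],[0,0.015,0],6],[[0,2.5,0],[0,0,0],6],[[0,2.5,0],[0,0,0],6],[[0,1.5,0],[0,0,0],6],[[0,0.4,0],[0,0,0],6],[[0,0,0],[0,0,0],6]]'
python3 -c "from h import *; need(.548,.2245,.047,.14)"
```

```text
time_s: 11.12
eef_pos: [0.5538, 0.215, 0.0664]
eef_rot: [0.706, -0.706, -0.046, 0.042]
wrist_force: [-0.2, -0.3, 0.2]
opening: 0.701
t 11.12 pos [0.5538 0.215  0.0664] need cm [-0.47  1.94  1.01] turn y -0.016 tilt xz [ 0.0065 -0.0002] F [-0.2 -0.3  0.2] op 5.98
```

```bash
python3 -m jog '[[[-0.4,0.2,0.8],[0,-0.015,0.006],6],[[0,0.5,0.1],[0,0,0],6],[[0,0.5,0],[0,0,0],6],[[0,0.5,0],[0,0,0],6],[[0,0.3,0],[0,0,0],6],[[0,0,0],[0,0,0],6]]'
python3 -c "from h import *; need(.548,.2245,.047,.14)"
```

```text
time_s: 11.62
eef_pos: [0.5521, 0.2229, 0.0498]
eef_rot: [0.706, -0.705, -0.051, 0.046]
wrist_force: [-0.7, 0.0, 0.8]
opening: 0.699
t 11.62 pos [0.5521 0.2229 0.0498] need cm [-0.39  0.28  0.21] turn y -0.003 tilt xz [ 0.0075 -0.0002] F [-0.7  0.   0.8] op 5.97
```

```bash
python3 -m jog '[[[-0.4,0.1,0.2],[0,0,0.007],6],[[0,0,0],[0,0,0],6],[[0,0,0],[0,0,0],2.5],[[0,0,0],[0,0,0],2.5],[[0,0,0],[0,0,0],2.5],[[0,0,0],[0,0,0],2.5],[[0,0,0],[0,0,0],2.5],[[0,0,0],[0,0,0],2.5]]'
python3 -c "from h import *; need(.548,.2245,.047,.14)"
```

```text
time_s: 12.28
eef_pos: [0.5478, 0.2249, 0.0493]
eef_rot: [-0.705, 0.705, 0.049, -0.048]
wrist_force: [0.1, 0.6, -0.6]
opening: 0.43
t 12.28 pos [0.5478 0.2249 0.0493] need cm [ 0.01  0.23 -0.05] turn y -0.002 tilt xz [ 0.0009 -0.0002] F [ 0.1  0.6 -0.6] op 3.67
```

```bash
python3 -m jog '[[[0,-1,0],[0,0,0],2.5],[[0,-2,0],[0,0,0],2.5],[[0,-2.8,0],[0,0,0],2.5],[[0,-3,0],[0,0,0],2.5],[[0,-2.8,0],[0,0,0],2.5],[[0,-1.6,0],[0,0,0],2.5],[[0,-0.6,0],[0,0,0],2.5],[[0,0,0],[0,0,0],2.5]]'
python3 -c "from h import *; need(.566,-.276,.18,-.024)"
```

```text
time_s: 12.95
eef_pos: [0.5455, 0.2243, 0.1951]
eef_rot: [-0.705, 0.706, 0.047, -0.05]
wrist_force: [0.1, 0.5, -0.5]
opening: 0.429
t 12.95 pos [0.5455 0.2243 0.1951] need cm [ -4.82   1.55 -49.84] turn y 0.161 tilt xz [-0.0044 -0.0005] F [ 0.1  0.5 -0.5] op 3.66
```

```bash
python3 -m jog '[[[-0.2,0,-1.5],[0,0,0],2.5],[[-0.3,0,-3],[0,0,0],2.5],[[-0.4,0,-4],[0,0,0],2.5],[[-0.4,0,-4],[0,0,0],2.5],[[-0.4,0,-4],[0,0,0],2.5],[[-0.4,0,-4],[0,0,0],2.5],[[-0.4,0,-4],[0,0,0],2.5],[[-0.4,0,-4],[0,0,0],2.5],[[-0.4,0,-4],[0,0,0],2.5],[[-0.4,0,-4],[0,0,0],2.5],[[-0.4,0,-4],[0,0,0],2.5],[[-0.4,0,-3],[0,0,0],2.5]]'
python3 -c "from h import *; need(.566,-.276,.17,-.024)"
```

```text
time_s: 13.95
eef_pos: [0.554, -0.2215, 0.1797]
eef_rot: [0.708, -0.702, -0.046, 0.061]
wrist_force: [1.2, 0.1, -1.1]
opening: 0.429
t 13.95 pos [ 0.554  -0.2215  0.1797] need cm [ 0.38  0.9  -5.58] turn y 0.175 tilt xz [-0.0201  0.011 ] F [ 1.2  0.1 -1.1] op 3.66
```

```bash
python3 -m jog '[[[0.2,0,-2],[-0.011,0.044,-0.01],2.5],[[0.1,0,-1.3],[0,0.044,-0.01],2.5],[[0,0.5,-0.5],[0,0.044,0],2.5],[[0,1,0],[0,0.04,0],2.5],[[0,1,0],[0,0,0],2.5],[[0,0,0],[0,0,0],2.5],[[0,0,0],[0,0,0],2.5]]'
python3 -c "from h import *; need(.566,-.276,.070,-.024)"
```

```text
time_s: 14.53
eef_pos: [0.5564, -0.2661, 0.144]
eef_rot: [0.709, -0.705, 0.018, -0.011]
wrist_force: [0.6, -0.6, -0.5]
opening: 0.427
t 14.53 pos [ 0.5564 -0.2661  0.144 ] need cm [ 1.07  7.39 -0.99] turn y -0.017 tilt xz [-0.0095  0.0059] F [ 0.6 -0.6 -0.5] op 3.65
```

```bash
python3 -m jog '[[[0.8,1,-0.7],[-0.006,-0.017,-0.0095],2.5],[[0.2,2,-0.2],[0,0,0],2.5],[[0,1.8,0],[0,0,0],2.5],[[0,0.8,0],[0,0,0],2.5],[[0,0,0],[0,0,0],2.5],[[0,0,0],[0,0,0],2.5]]'
python3 -c "from h import *; need(.566,-.276,.0495,-.024)"
```

```text
time_s: 15.03
eef_pos: [0.5679, -0.2716, 0.0876]
eef_rot: [0.707, -0.707, 0.004, -0.005]
wrist_force: [0.1, -0.0, -1.2]
opening: 0.428
t 15.03 pos [ 0.5679 -0.2716  0.0876] need cm [-0.19  3.81 -0.45] turn y 0.011 tilt xz [0.0015 0.0004] F [ 0.1 -0.  -1.2] op 3.66
```

```bash
python3 -m jog '[[[-0.1,0.3,-0.4],[0,0.011,0.0015],2.5],[[0,0.5,0],[0,0,0],2.5],[[0,0.8,0],[0,0,0],2.5],[[0,0.8,0],[0,0,0],2.5],[[0,0.5,0],[0,0,0],2.5],[[0,0,0],[0,0,0],2.5]]'
python3 -c "from h import *; need(.566,-.276,.0495,-.024)"
```

```text
time_s: 15.53
eef_pos: [0.569, -0.2769, 0.0603]
eef_rot: [-0.706, 0.708, -0.007, 0.01]
wrist_force: [-1.2, 0.0, -1.1]
opening: 0.427
t 15.53 pos [ 0.569  -0.2769  0.0603] need cm [-0.3   1.07  0.09] turn y -0.0 tilt xz [ 0.0051 -0.0033] F [-1.2  0.  -1.1] op 3.65
```

```bash
python3 -m jog '[[[-0.2,0.4,0.1],[0.003,0,0.005],2.5],[[0,0.4,0],[0,0,0],2.5],[[0,0.3,0],[0,0,0],2.5],[[0,0.2,0],[0,0,0],2.5]]'
python3 -c "from h import *; need(.566,-.276,.0495,-.024)"
```

```text
time_s: 15.87
eef_pos: [0.5674, -0.2763, 0.049]
eef_rot: [-0.707, 0.707, -0.009, 0.008]
wrist_force: [-9.6, 6.7, 29.3]
opening: 0.428
t 15.87 pos [ 0.5674 -0.2763  0.049 ] need cm [-0.14 -0.05  0.03] turn y -0.0 tilt xz [-0.0004 -0.0005] F [-9.6  6.7 29.3] op 3.65
```

```bash
python3 -m jog '[[[0,0,0],[0,0,0],5],[[0,0,0],[0,0,0],6],[[0,0,0],[0,0,0],6],[[0,0,0],[0,0,0],6],[[0,-1,0],[0,0,0],6],[[0,-2.5,0],[0,0,0],6],[[0,-3.5,0],[0,0,0],6],[[0,-3.5,0],[0,0,0],6],[[0,-2,0],[0,0,0],6],[[0,-0.5,0],[0,0,0],6]]'
python3 - <<'E'
from h import *
need(.557,.1575,.15,.14)
ims=[]
for n,b in [("top",(350,140,510,240)),("side",(310,90,450,200))]:
    c=imaging.camera(n); f=c["frame"][b[1]:b[3],b[0]:b[2],::-1]; f=cv2.resize(f,None,fx=2.6,fy=2.6,interpolation=cv2.INTER_CUBIC); ims.append(cv2.copyMakeBorder(f,0,300-f.shape[0],0,0,0))
cv2.imwrite("pics/a5.png",np.hstack(ims))
E
```

```text
time_s: 16.7
eef_pos: [0.5657, -0.275, 0.1836]
eef_rot: [0.708, -0.706, 0.01, -0.007]
wrist_force: [-0.1, -0.6, 0.1]
opening: 0.7
t 16.7 pos [ 0.5657 -0.275   0.1836] need cm [-1.9   3.5  43.21] turn y -0.164 tilt xz [-0.0054  0.0031] F [-0.1 -0.6  0.1] op 5.98
```

View pics/a5.png

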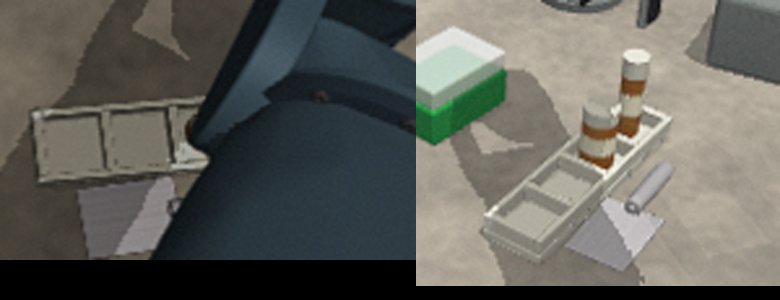

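```bash
python3 -m jog '[[[-0.2,0,2],[-0.003,0,-0.005],6],[[-0.2,0,3.5],[0,0,0],6],[[-0.2,0,4],[0,0,0],6],[[-0.2,0,4],[0,0,0],6],[[-0.2,0,4],[0,0,0],6],[[-0.2,0,4],[0,-0.03,0],6],[[-0.1,0,4],[0,-0.03,0],6],[[0,0,4],[0,-0.03,0],6],[[0.2,0,4],[0,-0.03,0],6],[[0.3,0,3],[0,-0.03,0],6],[[0,0,1.5],[0,0,0],6],[[0,0,0],[0,0,0],6]]'
python3 -c "from h import *; need(.557,.1575,.12,.14)"
```

```text
time_s: 17.8
eef_pos: [0.5378, 0.1206, 0.1558]
eef_rot: [0.71, -0.701, -0.031, 0.058]
wrist_force: [0.5, 0.4, -0.3]
opening: 0.705
t 17.8 pos [0.5378 0.1206 0.1558] need cm [2.5  3.54 3.37] turn y -0.014 tilt xz [-0.0369  0.0141] F [ 0.5  0.4 -0.3] op 6.02
```

```bash
python3 -m jog '[[[1.2,0,1.7],[-0.014,-0.014,-0.037],6],[[1.1,0.3,1.4],[0,0,0],6],[[0,1,0],[0,0,0],6],[[0,0.5,0],[0,0,0],6],[[0,0,0],[0,0,0],6],[[0,0,0],[0,0,0],6]]'
python3 -c "from h import *; need(.557,.1575,.071,.14)"
```

```text
time_s: 18.3
eef_pos: [0.5503, 0.1523, 0.1258]
eef_rot: [-0.705, 0.706, 0.044, -0.055]
wrist_force: [0.3, -0.8, 0.8]
opening: 0.699
t 18.3 pos [0.5503 0.1523 0.1258] need cm [0.82 5.47 0.43] turn y 0.001 tilt xz [-0.0159 -0.001 ] F [ 0.3 -0.8  0.8] op 5.97
```

```bash
python3 -m jog '[[[0.8,0.3,0.4],[0,0,-0.016],6],[[0,1.2,0],[0,0,0],6],[[0,1.5,0],[0,0,0],6],[[0,1,0],[0,0,0],6],[[0,0,0],[0,0,0],6],[[0,0,0],[0,0,0],6]]'
python3 -c "from h import *; need(.557,.1575,.071,.14)"
```

```text
time_s: 18.8
eef_pos: [0.5587, 0.1538, 0.0818]
eef_rot: [-0.705, 0.706, 0.048, -0.047]
wrist_force: [0.4, -0.4, 0.1]
opening: 0.705
t 18.8 pos [0.5587 0.1538 0.0818] need cm [-0.12  1.08  0.39] turn y -0.005 tilt xz [ 0.0017 -0.0015] F [ 0.4 -0.4  0.1] op 6.02
```

```bash
python3 -m jog '[[[-0.1,0.6,0.4],[0,0,0.002],6],[[0,0.6,0],[0,0,0],6],[[0,0.2,0],[0,0,0],6],[[0,0,0],[0,0,0],6]]'
python3 - <<'E'
from h import *
need(.557,.1575,.071,.14)
c=imaging.camera("side"); b=(220,150,340,280); f=c["frame"][b[1]:b[3],b[0]:b[2],::-1]; cv2.imwrite("pics/a6.png",cv2.resize(f,None,fx=4,fy=4,interpolation=cv2.INTER_CUBIC))
E
```

```text
time_s: 19.13
eef_pos: [0.5578, 0.158, 0.0675]
eef_rot: [-0.705, 0.706, 0.048, -0.047]
wrist_force: [-1.0, 0.0, -0.2]
opening: 0.703
t 19.13 pos [0.5578 0.158  0.0675] need cm [-0.08 -0.35 -0.04] turn y -0.005 tilt xz [ 0.0013 -0.0017] F [-1.   0.  -0.2] op 6.0
```

View pics/a6.png

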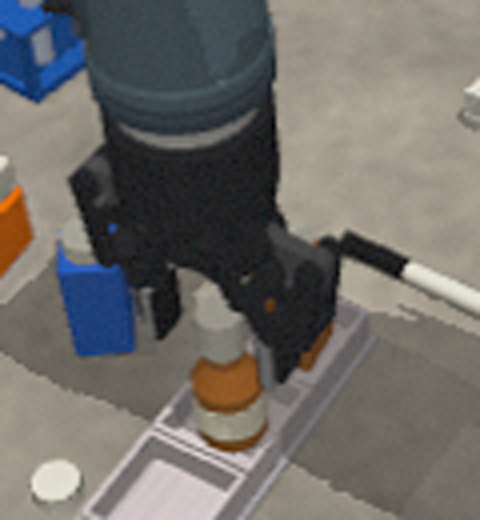

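```bash
python3 -m jog '[[[0,-0.2,0],[0,0,0],6],[[0,0,0],[0,0,0],1.5],[[0,0,0],[0,0,0],1.5],[[0,0,0],[0,0,0],1.5],[[0,0,0],[0,0,0],1.5],[[0,0,0],[0,0,0],1.5],[[0,0,0],[0,0,0],1.5],[[0,0,0],[0,0,0],1.5]]'
python3 -c "from h import *; need(.557,.1575,.069,.14)"
```

```text
time_s: 19.85
eef_pos: [0.5587, 0.1581, 0.0713]
eef_rot: [-0.705, 0.706, 0.049, -0.047]
wrist_force: [1.4, 0.6, -0.6]
opening: 0.26
t 19.85 pos [0.5587 0.1581 0.0713] need cm [-0.17  0.23 -0.04] turn y -0.005 tilt xz [ 0.0037 -0.0019] F [ 1.4  0.6 -0.6] op 2.22
```

```bash
python3 -m jog '[[[0,-1,0],[0,0,0],1.5],[[0,-2,0],[0,0,0],1.5],[[0,-2.8,0],[0,0,0],1.5],[[0,-3,0],[0,0,0],1.5],[[0,-2.8,0],[0,0,0],1.5],[[0,-1.6,0],[0,0,0],1.5],[[0,-0.6,0],[0,0,0],1.5],[[0,0,0],[0,0,0],1.5]]'
python3 - <<'E'
from h import *
need(.568,-.214,.20,-.024)
c=imaging.camera("side"); b=(220,130,340,280); f=c["frame"][b[1]:b[3],b[0]:b[2],::-1]; cv2.imwrite("pics/a7.png",cv2.resize(f,None,fx=3.5,fy=3.5,interpolation=cv2.INTER_CUBIC))
E
```

```text
time_s: 20.52
eef_pos: [0.5561, 0.1581, 0.2173]
eef_rot: [-0.705, 0.706, 0.048, -0.048]
wrist_force: [0.5, 0.6, -0.9]
opening: 0.26
t 20.52 pos [0.5561 0.1581 0.2173] need cm [ -3.84   1.79 -37.03] turn y 0.159 tilt xz [-0.0009 -0.0015] F [ 0.5  0.6 -0.9] op 2.22
```

View pics/a7.png

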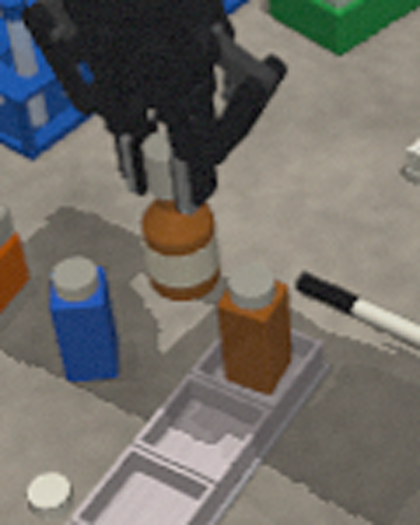

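```bash
python3 -m jog '[[[-0.2,0,-1.5],[0,0,0],1.5],[[-0.3,0,-3],[0,0,0],1.5],[[-0.4,0,-4],[0,0,0],1.5],[[-0.4,0,-4],[0,0,0],1.5],[[-0.4,0,-4],[0,0,0],1.5],[[-0.4,0,-4],[0,0.03,0],1.5],[[-0.3,0,-4],[0,0.03,0],1.5],[[-0.2,0,-4],[0,0.03,0],1.5],[[0,0,-3],[0,0.03,0],1.5],[[0,0,-1.5],[0,0.03,0],1.5],[[0,0,0],[0,0,0],1.5]]'
python3 -c "from h import *; need(.568,-.214,.09,-.024)"
```

```text
time_s: 21.48
eef_pos: [0.5571, -0.1832, 0.196]
eef_rot: [0.71, -0.704, 0.015, 0.004]
wrist_force: [-1.0, 0.5, -1.0]
opening: 0.258
t 21.48 pos [ 0.5571 -0.1832  0.196 ] need cm [ 1.43 10.54 -3.14] turn y 0.008 tilt xz [-0.028   0.0074] F [-1.   0.5 -1. ] op 2.2
```

```bash
python3 -m jog '[[[0.6,1,-1.5],[-0.007,0.008,-0.014],1.5],[[0.5,2,-1],[0,0,-0.014],1.5],[[0.2,2,-0.3],[0,0,0],1.5],[[0,1.5,0],[0,0,0],1.5],[[0,0.5,0],[0,0,0],1.5],[[0,0,0],[0,0,0],1.5],[[0,0,0],[0,0,0],1.5]]'
python3 -c "from h import *; need(.568,-.214,.0713,-.024)"
```

```text
time_s: 22.07
eef_pos: [0.564, -0.2075, 0.1131]
eef_rot: [0.711, -0.704, 0.012, -0.004]
wrist_force: [0.0, 0.9, -0.1]
opening: 0.264
t 22.07 pos [ 0.564  -0.2075  0.1131] need cm [ 0.46  4.17 -0.68] turn y 0.001 tilt xz [-0.0122  0.0097] F [ 0.   0.9 -0.1] op 2.25
```

```bash
python3 -m jog '[[[0.4,0.2,-0.6],[-0.01,0,-0.012],1.5],[[0,0.4,0],[0,0,0],1.5],[[0,0.8,0],[0,0,0],1.5],[[0,0.8,0],[0,0,0],1.5],[[0,0.8,0],[0,0,0],1.5],[[0,0.5,0],[0,0,0],1.5],[[0,0,0],[0,0,0],1.5]]'
python3 -c "from h import *; need(.568,-.214,.0713,-.024)"
```

```text
time_s: 22.65
eef_pos: [0.5705, -0.2137, 0.0781]
eef_rot: [-0.706, 0.709, -0.005, 0.009]
wrist_force: [-1.0, -0.0, -0.7]
opening: 0.262
t 22.65 pos [ 0.5705 -0.2137  0.0781] need cm [-0.26  0.68 -0.04] turn y 0.004 tilt xz [ 0.006 -0.004] F [-1.  -0.  -0.7] op 2.24
```

```bash
python3 -m jog '[[[-0.1,0.3,0],[0.004,0.004,0.006],1.5],[[0,0.3,0],[0,0,0],1.5],[[0,0.2,0],[0,0,0],1.5]]'; python3 -m jog '[[[0,0.15,0],[0,0,0],1.5]]'
```

```text
time_s: 22.9
eef_pos: [0.57, -0.2142, 0.0711]
eef_rot: [-0.707, 0.707, -0.009, 0.009]
wrist_force: [-8.1, 3.8, 24.6]
opening: 0.262
time_s: 22.98
eef_pos: [0.5701, -0.2144, 0.0712]
eef_rot: [-0.707, 0.707, -0.009, 0.008]
wrist_force: [-6.1, 3.6, 11.9]
opening: 0.261
```

```bash
python3 -m jog '[[[0,0,0],[0,0,0],4],[[0,0,0],[0,0,0],5],[[0,0,0],[0,0,0],6],[[0,0,0],[0,0,0],6],[[0,-1,0],[0,0,0],6],[[0,-2.5,0],[0,0,0],6],[[0,-3.2,0],[0,0,0],6],[[0,-2.5,0],[0,0,0],6],[[0,-1,0],[0,0,0],6],[[0,0,0],[0,0,0],6]]'
python3 -c "from h import *; need(.5663,.0955,.14,.14)"
```

```text
time_s: 23.82
eef_pos: [0.5697, -0.2143, 0.1787]
eef_rot: [0.707, -0.707, 0.009, -0.008]
wrist_force: [1.2, -0.4, 0.7]
opening: 0.703
t 23.82 pos [ 0.5697 -0.2143  0.1787] need cm [-1.1   3.88 30.96] turn y -0.165 tilt xz [-0.0018  0.0003] F [ 1.2 -0.4  0.7] op 6.0
```

```bash
python3 -m jog '[[[-0.1,0,2],[0,0,0],6],[[-0.1,0,3.5],[0,0,0],6],[[-0.1,0,4],[0,0,0],6],[[-0.1,0,4],[0,0,0],6],[[-0.1,0,4],[0,-0.03,0],6],[[0,0,4],[0,-0.03,0],6],[[0.2,0,3.5],[0,-0.04,0],6],[[0.3,0,2.5],[0,-0.04,0],6],[[0.3,0,1],[0,-0.04,0],6],[[0,0,0],[0,0,0],6],[[0,0,0],[0,0,0],6]]'
python3 -c "from h import *; need(.5663,.0955,.14,.17)"
```

```text
time_s: 24.73
eef_pos: [0.5679, 0.081, 0.1671]
eef_rot: [0.705, -0.705, -0.052, 0.06]
wrist_force: [0.8, -1.0, -0.8]
opening: 0.704
t 24.73 pos [0.5679 0.081  0.1671] need cm [0.1  2.71 1.46] turn y -0.011 tilt xz [-0.0114  0.0013] F [ 0.8 -1.  -0.8] op 6.01
```

```bash
python3 -m jog '[[[0.1,1,0.8],[-0.001,-0.01,-0.011],6],[[0,2,0.6],[0,0,0],6],[[0,1.5,0],[0,0,0],6],[[0,0.5,0],[0,0,0],6],[[0,0,0],[0,0,0],6],[[0,0,0],[0,0,0],6]]'
python3 -c "from h import *; need(.5663,.0955,.045,.17)"
```

```text
time_s: 25.23
eef_pos: [0.5675, 0.086, 0.114]
eef_rot: [-0.704, 0.706, 0.055, -0.055]
wrist_force: [0.8, -0.0, 1.6]
opening: 0.701
t 25.23 pos [0.5675 0.086  0.114 ] need cm [0.03 6.89 0.98] turn y -0.014 tilt xz [-0.0013 -0.0023] F [ 0.8 -0.   1.6] op 5.99
```

```bash
python3 -m jog '[[[0,0.5,0.9],[0.002,-0.01,0],6],[[0,1.5,0],[0,0,0],6],[[0,2,0],[0,0,0],6],[[0,1.5,0],[0,0,0],6],[[0,0.5,0],[0,0,0],6],[[0,0,0],[0,0,0],6]]'
python3 - <<'E'
from h import *
need(.5663,.0955,.045,.17)
c=imaging.camera("side"); b=(220,130,360,280); f=c["frame"][b[1]:b[3],b[0]:b[2],::-1]; cv2.imwrite("pics/a8.png",cv2.resize(f,None,fx=3.5,fy=3.5,interpolation=cv2.INTER_CUBIC))
E
```

```text
time_s: 25.73
eef_pos: [0.5711, 0.0938, 0.057]
eef_rot: [-0.704, 0.705, 0.061, -0.054]
wrist_force: [-0.2, 1.1, 0.4]
opening: 0.703
t 25.73 pos [0.5711 0.0938 0.057 ] need cm [-0.45  1.19  0.25] turn y -0.007 tilt xz [ 0.009  -0.0018] F [-0.2  1.1  0.4] op 6.01
```

View pics/a8.png

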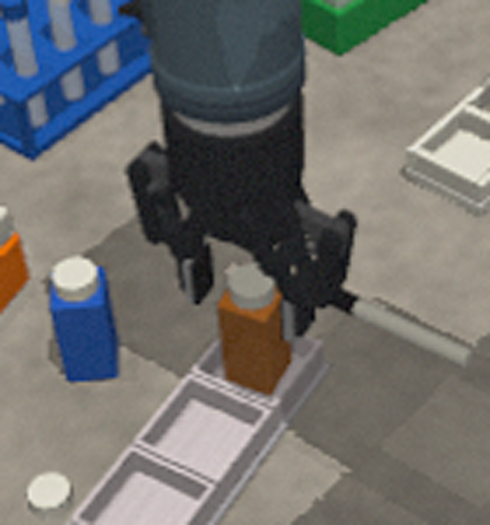

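```bash
python3 -m jog '[[[-0.4,0.5,0.2],[0.002,-0.005,0.009],6],[[0,0.5,0],[0,0,0],6],[[0,0.2,0],[0,0,0],6],[[0,0,0],[0,0,0],6]]'
python3 -c "from h import *; need(.5663,.0955,.045,.17)"
```

```text
time_s: 26.12
eef_pos: [0.569, 0.0955, 0.0479]
eef_rot: [-0.705, 0.705, 0.061, -0.058]
wrist_force: [0.4, -0.2, 0.7]
opening: 0.698
t 26.12 pos [0.569  0.0955 0.0479] need cm [-0.27  0.29  0.04] turn y -0.001 tilt xz [ 0.0049 -0.0007] F [ 0.4 -0.2  0.7] op 5.96
```

```bash
python3 -m jog '[[[-0.3,0.2,0],[0,0,0.005],6],[[0,0,0],[0,0,0],5],[[0,0,0],[0,0,0],4],[[0,0,0],[0,0,0],2],[[0,0,0],[0,0,0],2],[[0,0,0],[0,0,0],2],[[0,0,0],[0,0,0],2],[[0,0,0],[0,0,0],2]]'
python3 -c "from h import *; need(.5663,.0955,.045,.17)"
```

```text
time_s: 26.78
eef_pos: [0.5664, 0.095, 0.0468]
eef_rot: [-0.704, 0.705, 0.06, -0.059]
wrist_force: [-0.7, -0.0, 0.5]
opening: 0.395
t 26.78 pos [0.5664 0.095  0.0468] need cm [-0.    0.18  0.06] turn y -0.001 tilt xz [ 0.0009 -0.001 ] F [-0.7 -0.   0.5] op 3.37
```

```bash
python3 -m jog '[[[0,-1,0],[0,0,0],2],[[0,-2,0],[0,0,0],2],[[0,-2.8,0],[0,0,0],2],[[0,-3,0],[0,0,0],2],[[0,-2,0],[0,0,0],2],[[0,-1,0],[0,0,0],2],[[0,0,0],[0,0,0],2]]'
python3 -c "from h import *; need(.569,-.152,.15,-.024)"
```

```text
time_s: 27.37
eef_pos: [0.564, 0.0951, 0.1705]
eef_rot: [-0.705, 0.705, 0.058, -0.061]
wrist_force: [0.7, -0.0, -1.5]
opening: 0.398
t 27.37 pos [0.564  0.0951 0.1705] need cm [ -3.64   2.06 -24.44] turn y 0.192 tilt xz [-0.0049  0.0002] F [ 0.7 -0.  -1.5] op 3.4
```

```bash
python3 -m jog '[[[-0.2,0,-1.5],[0,0,-0.005],2],[[-0.4,0,-3],[0,0.02,0],2],[[-0.5,0,-4],[0,0.03,0],2],[[-0.5,0,-4],[0,0.04,0],2],[[-0.2,0,-4],[0,0.04,0],2],[[0,0,-3],[0,0.04,0],2],[[0.2,0,-2],[0,0.02,0],2],[[0.2,0,-0.8],[0,0,0],2],[[0,0,0],[0,0,0],2],[[0,0,0],[0,0,0],2]]'
python3 -c "from h import *; need(.569,-.152,.085,-.024)"
```

```text
time_s: 28.2
eef_pos: [0.5678, -0.1349, 0.1609]
eef_rot: [0.709, -0.705, 0.012, -0.006]
wrist_force: [0.7, 1.1, -2.2]
opening: 0.394
t 28.2 pos [ 0.5678 -0.1349  0.1609] need cm [ 0.23  7.58 -1.75] turn y -0.002 tilt xz [-0.0091  0.0057] F [ 0.7  1.1 -2.2] op 3.36
```

```bash
python3 -m jog '[[[0.1,1,-1],[-0.006,0,-0.009],2],[[0,2,-0.6],[0,0,0],2],[[0,2,0],[0,0,0],2],[[0,1,0],[0,0,0],2],[[0,0,0],[0,0,0],2],[[0,0,0],[0,0,0],2]]'
python3 -c "from h import *; need(.569,-.152,.0468,-.024)"
```

```text
time_s: 28.7
eef_pos: [0.5683, -0.1417, 0.0976]
eef_rot: [0.708, -0.706, 0.006, -0.005]
wrist_force: [0.1, -0.2, -0.8]
opening: 0.396
t 28.7 pos [ 0.5683 -0.1417  0.0976] need cm [ 0.09  5.08 -1.04] turn y 0.01 tilt xz [-0.0016  0.0031] F [ 0.1 -0.2 -0.8] op 3.38
```

```bash
python3 -m jog '[[[0,0.2,-1],[-0.003,0.01,0],2],[[0,0.5,0],[0,0,0],2],[[0,0.6,0],[0,0,0],2],[[0,0.4,0],[0,0,0],2],[[0,0,0],[0,0,0],2],[[0,0,0],[0,0,0],2]]'
python3 -c "from h import *; need(.569,-.152,.0468,-.024)"
```

```text
time_s: 29.2
eef_pos: [0.5705, -0.1518, 0.0825]
eef_rot: [-0.706, 0.708, -0.007, 0.009]
wrist_force: [-0.6, 0.4, -0.9]
opening: 0.394
t 29.2 pos [ 0.5705 -0.1518  0.0825] need cm [-0.16  3.57 -0.02] turn y 0.001 tilt xz [ 0.0031 -0.0022] F [-0.6  0.4 -0.9] op 3.36
```

```bash
python3 -m jog '[[[-0.1,0.5,0],[0.002,0,0.003],2],[[0,0.8,0],[0,0,0],2],[[0,0.8,0],[0,0,0],2],[[0,0.6,0],[0,0,0],2],[[0,0.3,0],[0,0,0],2],[[0,0,0],[0,0,0],2]]'
python3 -c "from h import *; need(.569,-.152,.0468,-.024)"
```

```text
time_s: 29.7
eef_pos: [0.5694, -0.1519, 0.0495]
eef_rot: [-0.707, 0.707, -0.008, 0.008]
wrist_force: [0.2, -1.0, -1.3]
opening: 0.398
t 29.7 pos [ 0.5694 -0.1519  0.0495] need cm [-0.04  0.27 -0.01] turn y 0.001 tilt xz [ 0. -0.] F [ 0.2 -1.  -1.3] op 3.4
```

```bash
python3 -m jog '[[[0,0.2,0],[0,0,0],2],[[0,0.2,0],[0,0,0],2]]'; python3 -m jog '[[[0,0.1,0],[0,0,0],2]]'
```

```text
time_s: 29.87
eef_pos: [0.5695, -0.1519, 0.0467]
eef_rot: [0.707, -0.707, 0.008, -0.008]
wrist_force: [-12.3, 5.4, 29.4]
opening: 0.395
time_s: 29.95
eef_pos: [0.5697, -0.152, 0.0468]
eef_rot: [0.707, -0.707, 0.008, -0.008]
wrist_force: [-3.0, 1.6, 2.8]
opening: 0.395
```

Seated on the floor. Release, rise and move clear to the left so both cameras see the rack.

```bash
python3 -m jog '[[[0,0,0],[0,0,0],4.5],[[0,0,0],[0,0,0],5.5],[[0,0,0],[0,0,0],6],[[0,0,0],[0,0,0],6],[[0,-1,0],[0,0,0],6],[[0,-2.5,0],[0,0,0],6],[[0,-3.5,0],[0,0,0],6],[[0,-3.5,0],[0,0,0],6],[[0,-3,0],[0,0,0],6],[[0,-1,0],[0,0,0],6]]'
python3 -m jog '[[[0,0,2],[0,0,0],6],[[0,0,3.5],[0,0,0],6],[[0,0,4],[0,0,0],6],[[0,0,4],[0,0,0],6],[[0,0,4],[0,0,0],6],[[0,0,3],[0,0,0],6],[[0,0,1],[0,0,0],6],[[0,0,0],[0,0,0],6],[[0,0,0],[0,0,0],6],[[0,0,0],[0,0,0],6]]'
python3 - <<'E'
from h import *
need(.5,.1,.2,0)
ims=[]
for n,b in [("top",(340,140,500,240)),("side",(310,90,450,200))]:
    c=imaging.camera(n); P=cloud(c); f=c["frame"][b[1]:b[3],b[0]:b[2],::-1]; f=cv2.resize(f,None,fx=2.6,fy=2.6,interpolation=cv2.INTER_CUBIC); ims.append(cv2.copyMakeBorder(f,0,300-f.shape[0],0,0,0))
    m=np.zeros((400,640),np.uint8); m[b[1]:b[3],b[0]:b[2]]=1
    for nm,ctr,z in [("square",(.569,-.152),.094),("necked",(.568,-.214),.102),("jar",(.566,-.276),.082),("slim",(.565,-.338),.108)]:
        q=P[(m>0)&(abs(P[...,2]-z)<.006)&(np.hypot(P[...,0]-ctr[0],P[...,1]-ctr[1])<.03)]
        print(n,nm,len(q),q.mean(0).round(4) if len(q) else "")
cv2.imwrite("pics/a9.png",np.hstack(ims))
E
```

```text
time_s: 30.78
eef_pos: [0.5676, -0.151, 0.1967]
eef_rot: [0.708, -0.706, 0.01, -0.006]
wrist_force: [0.9, -0.9, 0.8]
opening: 0.699
time_s: 31.62
eef_pos: [0.5755, 0.0679, 0.2041]
eef_rot: [-0.706, 0.708, -0.008, 0.012]
wrist_force: [-0.4, -0.1, 0.2]
opening: 0.702
t 31.62 pos [0.5755 0.0679 0.2041] need cm [-7.64  0.35  3.  ] turn y -0.027 tilt xz [ 0.0058 -0.0033] F [-0.4 -0.1  0.2] op 5.99
top square 126 [ 0.5704 -0.1518  0.0935]
top necked 95 [ 0.5699 -0.2146  0.1014]
top jar 223 [ 0.5691 -0.2766  0.0817]
top slim 133 [ 0.5696 -0.3412  0.1078]
side square 81 [ 0.5692 -0.1496  0.093 ]
side necked 55 [ 0.5684 -0.2124  0.1012]
side jar 107 [ 0.5674 -0.2734  0.0803]
side slim 60 [ 0.5666 -0.3404  0.1059]
```

View pics/a9.png

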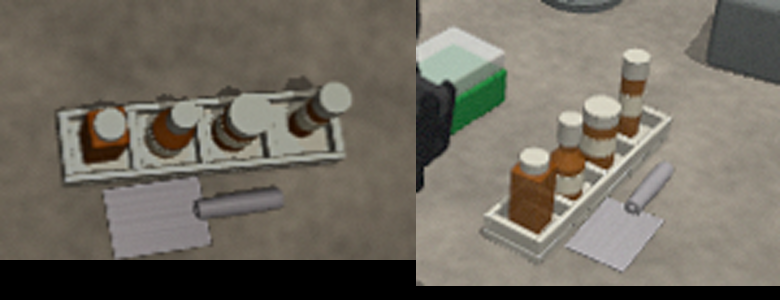

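All four bottles stand upright in the rack. From left to right they are square (104,130), necked (180,125), jar (245,120) and slim (330,105). The gripper is clear of them, so I am handing in.

```bash
python3 -c "from bench import ctrl; print(ctrl.hand_in())"
```

```text
the job is handed in; nothing more can be done
None
```

The four bottles are in the white rack in reverse order. The tray read slim, jar, necked, square from the left, and the rack now reads square, necked, jar, slim from the left.

- **Placing:** Each bottle was lowered until the wrist force showed it touching its pocket's floor, at 19 to 29 N, and then released. The pick and place heights agreed within about 0.5 mm.
- **Last check (31.6 s, gripper open and clear):** Both cameras put the bottle tops at the expected heights, so all four stand upright on the pocket floors. The measured heights are 94, 101, 82 and 108 mm from the top camera; the side camera reads up to 2 mm lower. The tops lie within about 6 mm of the pocket centres.
- **Disagreements:** The two cameras differ by 1 to 3 mm in position. The arm drifted up to 1 to 2 cm sideways and up to 2 cm in height on the travel moves, and tilted up to 0.04 rad. I corrected this before every grasp and placement.

No check failed. I took no second picture to confirm the bottles stayed still, and the hand-in gave no verdict.

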